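Slide the tall kiln-post crate into the corner of the fence

ROBOT

A 7-joint arm with a two-finger parallel gripper is mounted at the origin on the work surface. World frame = base frame: x ahead of the robot, y to its left, z up, the work surface at z = 0. Lengths are in m, angles in rad, forces in N, time in s.
With the tool pointing down it reaches from about 0.425 to 0.925 m from the base axis. Payload 6.8 kg.
Tool frame: the origin (TCP) lies midway between the tips of the shut fingers; the grasp point (between the pads) lies 19 mm behind it; z points along the fingers, y is the line along which they close (so a half turn about z gives the same grasp; the last joint's range is limited). The gripper opens to 85 mm and grips with 20 to 120 N. Pads are 22 mm wide; open, the fingers measure 114 mm over their backs; the gripper's body (76 mm by 85 mm) begins 54 mm behind the grasp point. The pads swing forward as they close: fully open they stand 13 mm farther back than shut.
Start: joints at [1.182, 0.477, 0.022, 1.555, -0.011, 1.109, -0.083], TCP at [0.187, -0.649, 0.231] pointing down, gripper open.
Joint ranges: [-2.96, 2.96], [-0.34, 2.1], [-1.41, 1.46], [0.24, 2.44], [-1.37, 4.51], [0.17, 1.92], [-2.96, 2.96]. Speed limits (rad/s): [2.39, 2.39, 3.14, 3.14, 3.14, 3.14, 3.14].

INTERFACE

Orientations are given as a rotation vector (axis times angle).
In Python, from bench import r gives the robot as it stands. The module is installed in compiled form; this text tells all that it offers.
- The arm moves only by the tool apply_moves, never from a script. Its argument "rows" is a list of rows, each a list of 6 numbers: the shift along the tool's x, y, z scaled (see below), then the turn, a rotation vector about the tool's x, y, z scaled (see below). A call has 1 to 5 rows; each row is the pose to reach, as a shift and turn from the pose commanded when the call began, along the tool's axes at that moment; what a row does not reach only later rows make up. The controller multiplies each number of a shift by 0.25 m and each number of a turn by 90 degrees. A row lasts 1/8 s, in which the tool goes at most 62.5 mm and 10.7 degrees, less where a joint would pass 70% of its speed; a pose out of reach is approached as far as the arm can. A call with a number of a shift or a turn outside -1 to 1 is refused whole. A call with a gripper value outside its range is refused whole. "claw" is the opening, from 0 (shut) to 1 (fully open), set as the call begins (left out, the last holds). The fingers move at their own pace and stop on an object; "newtons" is the grip in N (left out, the last holds). Time passes only in rows, so rows that repeat a pose let the fingers close. It gives the time, the measured TCP pose, the force, the opening and the grip force at its end, in the units of the state.
- r.get_obs(): the state, without advancing time (a new reading comes with each control period).
- r.grab_frame(name): name is "scene" or "top"; returns a dict with "pixels" (400x640x3 uint8, red, green, blue), "intrinsics" (3x3 intrinsics, pixels), "eye" and "attitude" of the camera in the world. Camera axes: x right, y up, looking along -z (the intrinsics and any distortion apply to the point x, -y, -z); pixel columns grow to the right and rows downward; lengths in m; the calibration is good to about 2 mm. A picture is of the moment at which its call begins. There is no depth.
- r.hand_in(): hands the job in; it is judged then, once.
Trained networks look in a picture, given as the dict that the camera call returned (one of the last four; its "shot" number tells which), for a name from the list of things; names that differ only in an ending like _2 or _b are one class to them, and where a whole thing is asked for, a point or a joint stands for the part that bears it (a point fixed in the world has none). Each returns a list of dicts, best first, with "conf" (0 to 1); they miss things now and then, are a little off and sometimes report something else, mostly with a low value. They report only what shows in the picture. A call takes as long as a camera call.
- r.search_frame(picture, thing): "rect" ([left, top, width, height] in pixels, round what is visible of it).
- r.outline_of(picture, thing): "pixels" (400x640 bool, what is visible of it) and "rect" ([left, top, width, height] in pixels, round what is visible of it).
- r.landmark_of(picture, thing): "point" ([column, row] in pixels: a listed point, or the origin of a listed thing).
The state is a dict: "clock": time; "joints": joint angles; "qvel": joint speeds; "tau": joint torques, N m; "tcp_pos": TCP position; "orientation": TCP orientation; "contact_force": force on the tool from outside, world axes, zero at the start; "moment": the same for the moment, N m; "grip_width": finger opening in m; "gripper_force": force on a finger pad.
Only numpy, scipy, OpenCV 4.12 (cv2) and the standard library are available. Lean on these libraries where they do the work, as an engineer would, in place of code of your own. Each camera call takes 0.05 s, during which the arm holds its last target. There are 200 camera calls.

TASK

Push the tall, heavy crate of kiln posts low, on the dark steel shoe around its foot, so that it slides upright over the table without tipping, until it stands squarely in the corner of the low wooden L-shaped fence, pressed gently home, snug against both the far rail and the side rail. Do not touch the wooden part or the handle above the shoe, do not lift the crate, and leave everything else on the table where it is. When it is home, draw the hand back clear of it.

Things in the scene. Friction and masses are not known exactly. Their poses are not given: they have to be found in the camera images.
- crate: Tall square crate filled with ceramic kiln posts, roughly 1.2 to 2 kg. Origin: centre of its underside; z up; x and y at right angles to its side faces. Its foot is a plain dark steel shoe 120 x 120 mm in plan and 60 mm high, with flat sides; this is the part to push. The full height with handle is 290 mm. It slides on the table with a push of about 6 to 15 N; pushed high up, it tips over.
- crate_top: The wooden upper part of the crate, one piece with the shoe: slatted, 80 x 80 mm in plan, from 60 to 230 mm above the crate's underside, each face set 20 mm back from the shoe's, with a steel bail handle over it up to 290 mm. Same origin and axes as the crate. Not to be touched.
- fence: Fixed L-shaped wooden fence, rails 25 mm thick, 40 mm high. Origin: inside corner of the L at table level; x points away from the robot, square to the far rail; y (robot's left) square to the side rail. The far rail's inner face is x = 0, from y = +25 to -450 mm; the side rail's inner face is y = 0, from x = 0 to -130 mm. The crate starts inside the L, turned up to 0.3 rad from it.
- home (a point): Point on the table where the centre of the crate's underside lies when it is home: x = -60, y = -60 mm in the fence's frame, with the fence's axes. The crate's sides are then parallel to the rails.
- mug: Bystander, not to be moved: blue ceramic mug, 76 mm across, 85 mm high. Origin at or near the middle of its underside.
- bowl: Bystander, not to be moved: grey clay bowl, 170 mm across, 85 mm high. Origin at or near the middle of its underside.
- bin: Bystander, not to be moved: low open plywood bin, 150 x 200 x 70 mm. Origin at or near the middle of its underside.
- jar: Bystander, not to be moved: closed glass jar, 68 mm across, 90 mm high. Origin at or near the middle of its underside.
- brush: Bystander, not to be moved: brush lying on the table. Origin at or near the middle of its underside.
- scraper: Bystander, not to be moved: flat steel scraper, 60 x 110 x 12 mm. Origin at or near the middle of its underside.
- vase: Bystander, not to be moved: small pale vase, 84 mm across, 100 mm high. Origin at or near the middle of its underside.

How it is judged:
At the end, for the whole second after the job is handed in: The crate stands upright and at rest on the table, its centre within 8 mm of the snug place along both rails, its sides parallel to the rails within 0.08 rad (about 4.5 degrees) (x of crate in the frame of fence between -0.068 and -0.055 m and y of crate in the frame of fence between -0.068 and -0.055 m and (angle between the x axis of crate and the x axis of fence, either way round below 0.08 rad or angle between the y axis of crate and the x axis of fence, either way round below 0.08 rad) and angle between crate's own z axis and vertical below 0.03 rad and height (world z) of crate below 0.004 m and linear speed of crate below 0.01 m/s); the robot touches nothing.
It fails at once if the crate tipped by more than 0.14 rad (8 degrees) (angle between crate's own z axis and vertical above 0.14 rad).
It fails at once if the crate was lifted more than 12 mm (height (world z) of crate above 0.012 m).
It fails at once if the robot pushed on the wooden upper part or the handle of the crate (contact force between any of the fingers, the arm and crate_top above 1.5 N).
It fails at once if the crate was rammed against the fence with more than 45 N (contact force between crate and fence above 45 N).
It fails at once if a bystander was moved by more than 20 mm (distance of any of mug, bowl, bin, jar, brush, scraper, vase from where it was at the start of the episode above 0.02 m).
It also fails if it takes over 61 s, if anything falls off the work surface, if the arm or the gripper's body presses on something with over 40 N, if the wrist force passes 120 N, or if a joint passes its speed limit or range.

## Working session

There is one attempt and no reset: what is moved stays moved. The work goes in short steps, Python scripts to look and compute and a tool call to move; the robot and the scene stay as the last step left them, time stands still between calls to the robot, and variables do not carry over. Pictures are saved under pics/ and viewed, at most 10 in all, crops included, and the job is handed in when it is done.

Besides the shell and the picture viewer there is one more tool, called after "Request:" as name(argument=value, ...), one argument or row to a line, values as JSON. apply_moves: Moves the arm, as the interface text tells. Its arguments: {"type":"object","properties":{"rows":{"type":"array","items":{"type":"array","items":{"type":"number"}}},"claw":{"type":"number"},"newtons":{"type":"number"}},"required":["rows"]}

```bash
mkdir -p pics
cat > h.py <<'E'
import numpy as np, cv2
from scipy.spatial.transform import Rotation as R
from bench import r
def att(p):
    a=np.array(p["attitude"],float)
    return a if a.shape==(3,3) else R.from_rotvec(a).as_matrix() if a.size==3 else R.from_quat(a).as_matrix()
def ray(p,px,z=0.):
    K=np.array(p["intrinsics"]);d=np.linalg.inv(K)@[px[0],px[1],1]
    d=att(p)@[d[0],-d[1],-d[2]];e=np.array(p["eye"])
    return e+d*(z-e[2])/d[2]
def proj(p,X):
    c=att(p).T@(np.array(X)-p["eye"]);q=np.array(p["intrinsics"])@[c[0],-c[1],-c[2]]
    return q[:2]/q[2]
E
python3 - <<'E'
from h import *
for n in("top","scene"):
    p=r.grab_frame(n);cv2.imwrite(f"pics/{n}0.png",p["pixels"][:,:,::-1])
    print(n,{k:p[k] for k in p if k!="pixels"})
    for t in("crate","fence","home","mug","bowl","bin","jar","brush","scraper","vase"):
        for d in r.landmark_of(p,t)[:1]: print(t,round(d["conf"],2),np.round(d["point"]),ray(p,d["point"]).round(3))
print(r.get_obs())
E
```

```text
top {'intrinsics': array([[516.24015197,   0.        , 321.40769561],
       [  0.        , 516.24015197, 200.04038846],
       [  0.        ,   0.        ,   1.        ]]), 'eye': array([ 0.38736349, -0.00854547,  1.40181676]), 'attitude': array([ 0.06263364, -0.06751924, -1.57462824]), 'shot': 1}
crate 0.75 [339. 193.] [ 0.522 -0.061  0.   ]
fence 0.83 [239. 142.] [0.663 0.213 0.   ]
mug 0.68 [218. 219.] [0.454 0.269 0.   ]
bowl 0.58 [138. 194.] [0.523 0.486 0.   ]
bin 0.7 [482. 159.] [ 0.615 -0.454  0.   ]
jar 0.87 [452. 252.] [ 0.361 -0.365  0.   ]
brush 0.9 [167. 258.] [0.35  0.404 0.   ]
scraper 0.97 [457. 206.] [ 0.484 -0.382  0.   ]
vase 0.94 [197. 155.] [0.63  0.327 0.   ]
scene {'intrinsics': array([[469.74252505,   0.        , 319.44716836],
       [  0.        , 469.74252505, 195.08476843],
       [  0.        ,   0.        ,   1.        ]]), 'eye': array([ 1.14504307, -0.78673451,  0.95291884]), 'attitude': array([0.78453958, 0.27455341, 0.64444069]), 'shot': 2}
crate 0.98 [304. 209.] [ 0.513 -0.073  0.   ]
mug 0.87 [352. 146.] [0.442 0.256 0.   ]
bowl 0.92 [409. 126.] [
[... 239 characters left out ...]

{'clock': 1.1, 'joints': array([ 1.18192171,  0.47700954,  0.02238395,  1.55538356, -0.01151327,
        1.1092668 , -0.08311277]), 'qvel': array([-0.00200899,  0.00086247,  0.00031893,  0.00030708,  0.00077976,
       -0.00032124, -0.00027436]), 'tau': array([-2.12792006e-04, -5.96316218e+01,  1.60612442e+00, -2.81538105e+01,
        1.23805975e-02,  1.52856937e-03,  3.44623811e-05]), 'tcp_pos': array([ 0.18707355, -0.64859495,  0.23130815]), 'orientation': array([3.11063891e+00, 4.39545665e-01, 7.12303394e-05]), 'contact_force': array([-1.10201839,  0.04070446, -0.64059877]), 'moment': array([ 0.0005659 ,  0.03348794, -0.00804695]), 'gripper_force': 0.0, 'grip_width': 0.08534755032843547}
```

View pics/top0.png

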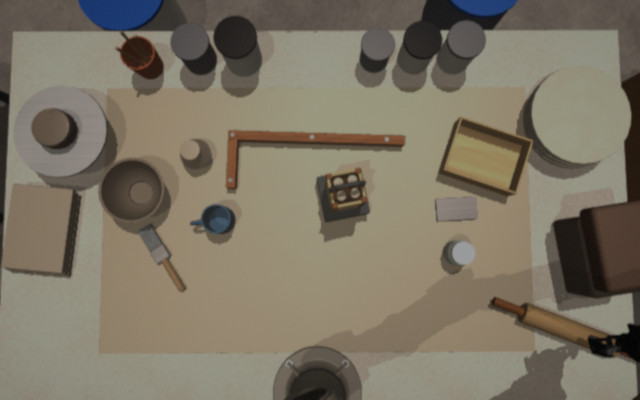

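View pics/scene0.png

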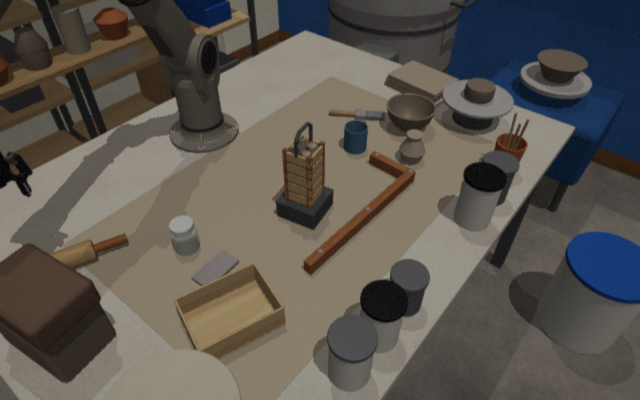

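The top view shows the fence corner at about (232,133), with the far rail running right to (405,140). The crate shoe is around (343,197) and the mug at (217,219) sits left of the side rail's end. In the scene view the crate stands upright at (304,195), clear of the fence. I'll fit silhouettes in both views to get exact poses.

```bash
cat >> h.py <<'E'
from scipy.optimize import minimize
S=4
def box(x0,x1,y0,y1,z0,z1): return np.array([[x,y,z] for x in(x0,x1) for y in(y0,y1) for z in(z0,z1)])
CR=[box(-.06,.06,-.06,.06,0,.06),box(-.04,.04,-.04,.04,.06,.23)]
HB=[box(-.045,.045,-.045,.045,.21,.295)]
FE=[box(0,.025,-.45,.025,0,.04),box(-.13,.025,0,.025,0,.04)]
def draw(p,bs,q):
    c,s=np.cos(q[2]),np.sin(q[2]);m=np.zeros((400*S,640*S),np.uint8)
    for b in bs:
        W=np.c_[b[:,0]*c-b[:,1]*s+q[0],b[:,0]*s+b[:,1]*c+q[1],b[:,2]]
        P=np.array([proj(p,w) for w in W])
        P=(P+.5)*S
        cv2.fillConvexPoly(m,cv2.convexHull(P.astype(np.float32)).round().astype(np.int32),1)
    return cv2.resize(m.astype(np.float32),(640,400),interpolation=cv2.INTER_AREA)
def fit(ps,t,q0):
    bs=CR if t=="crate" else FE
    D=[]
    for p in ps:
        o=r.outline_of(p,t)
        if o and o[0]["conf"]>.4: D.append((p,o[0]["pixels"].astype(np.float32)))
    def cost(q):
        e=0
        for p,m in D:
            d=np.abs(draw(p,bs,q)-m)
            if t=="crate": d*=1-np.maximum(draw(p,HB,q)-draw(p,bs,q),0)
            e+=d.sum()/m.sum()
        return e/len(D)
    q0=np.array(q0)
    sm=np.array([q0,q0+[.02,0,0],q0+[0,.02,0],q0+[0,0,.15]])
    o=minimize(cost,q0,method="Nelder-Mead",options=dict(initial_simplex=sm,xatol=2e-4,fatol=1e-4,maxiter=150))
    return o.x,o.fun,len(D)
def rel(c,f):
    d=R.from_euler("z",-f[2]).as_matrix()[:2,:2]@(c[:2]-f[:2]);a=(c[2]-f[2]+np.pi/4)%(np.pi/2)-np.pi/4
    return d.round(4),round(a,3)
E
python3 - <<'E'
from h import *
T=r.grab_frame("top");Sc=r.grab_frame("scene")
for ps in([T,Sc],[T],[Sc]):
    f=fit(ps,"fence",[.66,.215,0]);c=min((fit(ps,"crate",[.52,-.065,a]) for a in(-.15,.15)),key=lambda v:v[1])
    print(len(ps),f,c,rel(c[0],f[0]))
print(R.from_rotvec(r.get_obs()["orientation"]).as_matrix().round(3))
E
```

```text
2 (array([ 0.66395268,  0.21284165, -0.02710961]), np.float64(0.10365375876426697), 2) (array([ 0.51200332, -0.0684991 ,  0.18356496]), np.float64(0.034434348344802856), 2) (array([-0.1443, -0.2854]), np.float64(0.211))
1 (array([ 0.66367267,  0.21364417, -0.03053347]), np.float64(0.06719653308391571), 1) (array([ 0.51130913, -0.06854345,  0.18372195]), np.float64(0.0208740234375), 1) (array([-0.1437, -0.2867]), np.float64(0.214))
1 (array([ 0.66659849,  0.21021856, -0.02820439]), np.float64(0.08577805757522583), 1) (array([ 0.51598595, -0.07215328,  0.19933065]), np.float64(0.02456856146454811), 1) (array([-0.1426, -0.2865]), np.float64(0.228))
[[ 0.961  0.277 -0.   ]
 [ 0.277 -0.961 -0.   ]
 [-0.     0.    -1.   ]]
```

```bash
cat >> h.py <<'E'
def tool(psi,tilt):  # tool x = push direction heading psi, leaning back by tilt
    n=np.array([np.cos(psi),np.sin(psi),0]);z=np.sin(tilt)*n+np.cos(tilt)*np.array([0,0,-1.]);x=np.cos(tilt)*n+np.sin(tilt)*np.array([0,0,1.])
    return np.c_[x,np.cross(z,x),z]
def plan(pts):  # chain of (pos,psi,tilt); prints numbers for each from the one before
    o=r.get_obs();P=np.array(o["tcp_pos"]);M=R.from_rotvec(o["orientation"]).as_matrix()
    print("t",round(o["clock"],2),P.round(4),"F",np.round(o["contact_force"],1))
    for p,psi,ti in pts:
        M2=tool(psi,ti);print(((M.T@(np.array(p)-P))/.25).round(3).tolist(),(R.from_matrix(M.T@M2).as_rotvec()/(np.pi/2)).round(3).tolist());P,M=np.array(p),M2
E
python3 - <<'E'
from h import *
a=np.pi/2-.30;plan([((.34,-.44,.22),.75,.2),((.49,-.24,.18),a,.436),((.49,-.24,.012),a,.436),((.501,-.197,.012),a,.436)])
E
```

```text
t 1.8 [ 0.1871 -0.6486  0.2313] F [-1.  -0.1 -0.5]
[0.819, -0.632, 0.045] [0.03, 0.125, -0.298]
[0.933, -0.176, 0.352] [0.104, 0.147, -0.316]
[-0.284, 0.0, 0.609] [0.0, 0.0, 0.0]
[0.161, -0.009, 0.075] [0.0, 0.0, 0.0]
```

Request:
apply_moves(
  rows=[
    [0.82, -0.63, 0.045, 0.03, 0.125, -0.3],
    [0.82, -0.63, 0.045, 0.03, 0.125, -0.3],
    [0.82, -0.63, 0.045, 0.03, 0.125, -0.3],
    [0.82, -0.63, 0.045, 0.03, 0.125, -0.3],
    [0.82, -0.63, 0.045, 0.03, 0.125, -0.3],
  ],
  claw=0.7,
)

```text
clock: 2.42
tcp_pos: [0.3436, -0.436, 0.2203]
orientation: [-2.835, -1.134, -0.287]
contact_force: [-0.3, -0.5, -0.5]
grip_width: 0.0601
gripper_force: 0.0
```

Request:
apply_moves(
  rows=[
    [0.93, -0.18, 0.35, 0.1, 0.15, -0.315],
    [0.93, -0.18, 0.35, 0.1, 0.15, -0.315],
    [0.93, -0.18, 0.35, 0.1, 0.15, -0.315],
    [0.93, -0.18, 0.35, 0.1, 0.15, -0.315],
    [0.93, -0.18, 0.35, 0.1, 0.15, -0.315],
  ],
)

```text
clock: 3.05
tcp_pos: [0.4905, -0.235, 0.1803]
orientation: [-2.275, -1.695, -0.517]
contact_force: [-0.2, 0.0, -0.4]
grip_width: 0.0599
gripper_force: 0.0
```

Run:
```python
from h import *
a=np.pi/2-.30;plan([((.49,-.24,.012),a,.436),((.501,-.197,.012),a,.436)])
o=r.get_obs();print(o["joints"].round(2),o["grip_width"])
```

```text
t 3.05 [ 0.4905 -0.235   0.1803] F [-0.2  0.  -0.4]
[-0.306, -0.001, 0.6] [0.002, -0.004, 0.007]
[0.161, -0.009, 0.075] [0.0, 0.0, 0.0]
[ 0.94  0.46 -0.47  1.84 -0.28  1.    0.38] 0.059926386147676494
```

Request:
apply_moves(
  rows=[
    [-0.075, 0, 0.15, 0, 0, 0],
    [-0.16, 0, 0.32, 0, 0, 0],
    [-0.24, 0, 0.47, 0, 0, 0],
    [-0.29, 0, 0.57, 0, 0, 0],
    [-0.305, 0, 0.6, 0, 0, 0],
  ],
)

```text
clock: 3.68
tcp_pos: [0.4866, -0.2461, 0.0106]
orientation: [-2.285, -1.685, -0.514]
contact_force: [-0.1, -0.0, 0.3]
grip_width: 0.0598
gripper_force: 0.0
```

Request:
apply_moves(
  rows=[
    [0.04, 0, 0.02, 0, 0, 0],
    [0.08, 0, 0.038, 0, 0, 0],
    [0.12, 0, 0.056, 0, 0, 0],
    [0.16, 0, 0.075, 0, 0, 0],
    [0.2, 0, 0.093, 0, 0, 0],
  ],
)

```text
clock: 4.3
tcp_pos: [0.5046, -0.1916, 0.0129]
orientation: [-2.284, -1.689, -0.516]
contact_force: [-0.4, -0.4, 0.3]
grip_width: 0.06
gripper_force: 0.0
```

Run:
```python
from h import *
a=np.pi/2-.30;plan([((.525,-.12,.012),a,.436)])
p=r.grab_frame("scene");cv2.imwrite("pics/s1.png",cv2.resize(p["pixels"][100:300,180:480,::-1],None,fx=2.6,fy=2.6))
```

```text
t 4.3 [ 0.5046 -0.1916  0.0129] F [-0.4 -0.4  0.3]
[0.268, -0.006, 0.13] [0.004, -0.002, 0.003]
```

View pics/s1.png

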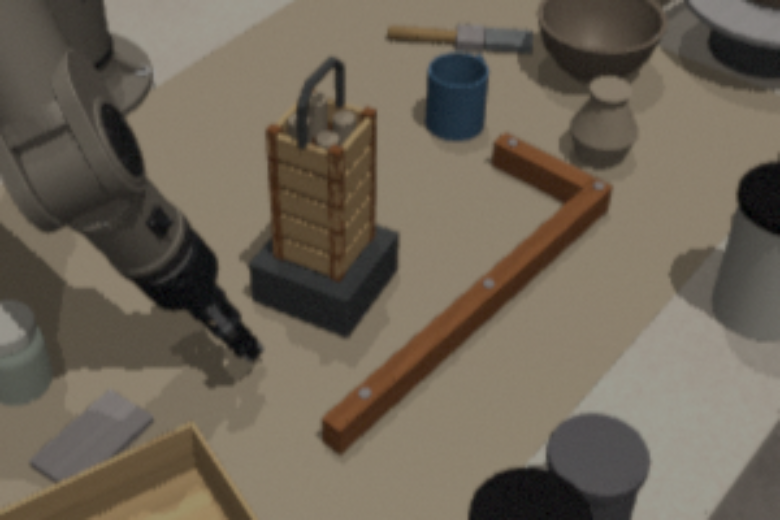

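The crop shows the tilted fingers low at (250,350), just before the shoe's near-right face, with the forearm clear of the crate top. I'll start pushing.

Request:
apply_moves(
  rows=[
    [0.036, 0, 0.017, 0, 0, 0],
    [0.072, 0, 0.034, 0, 0, 0],
    [0.1, 0, 0.047, 0, 0, 0],
    [0.125, 0, 0.058, 0, 0, 0],
    [0.15, 0, 0.07, 0, 0, 0],
  ],
)

```text
clock: 4.97
tcp_pos: [0.5165, -0.1528, 0.0126]
orientation: [-2.285, -1.689, -0.516]
contact_force: [-5.0, -9.6, 2.7]
grip_width: 0.0593
gripper_force: 5.0
```

Request:
apply_moves(
  rows=[
    [0.03, 0, 0.014, 0, 0, 0],
    [0.06, 0, 0.028, 0, 0, 0],
    [0.09, 0, 0.042, 0, 0, 0],
    [0.12, 0, 0.056, 0, 0, 0],
    [0.15, 0, 0.07, 0, 0, 0],
  ],
)

```text
clock: 5.6
tcp_pos: [0.5281, -0.119, 0.0122]
orientation: [-2.293, -1.688, -0.512]
contact_force: [-5.1, -14.7, 5.3]
grip_width: 0.0596
gripper_force: 6.7
```

```bash
cat >> h.py <<'E'
F=np.array([.6645,.2125,-.028])
def where(q0):
    ps=[r.grab_frame("top"),r.grab_frame("scene")]
    for n,s in(("top",ps[:1]),("scene",ps[1:]),("both",ps)):
        c=fit(s,"crate",q0);print(n,c[0].round(4),round(c[1],3),rel(c[0],F))
    o=r.get_obs();print(round(o["clock"],2),o["tcp_pos"].round(4),o["contact_force"].round(1))
    return c[0]
E
python3 - <<'E'
from h import *
where([.515,-.05,0.])
E
```

```text
top [ 0.5245 -0.0372  0.1537] 0.028 (array([-0.1329, -0.2536]), np.float64(0.182))
scene [ 0.5287 -0.0372  0.1655] 0.076 (array([-0.1288, -0.2534]), np.float64(0.193))
both [ 0.5263 -0.0363  0.1568] 0.061 (array([-0.1312, -0.2526]), np.float64(0.185))
5.9 [ 0.5285 -0.1171  0.0123] [-2.5 -9.   2.6]
```

Run:
```python
from h import *
a=np.pi/2-.30;b=np.pi/2-.028;plan([((.524,-.135,.012),a,.436),((.523,-.13,.012),b,.436),((.525,-.085,.012),b,.436),((.55,-.02,.012),b,.436)])
```

```text
t 5.9 [ 0.5285 -0.1171  0.0123] F [-2.5 -9.   2.6]
[-0.067, 0.004, -0.03] [0.005, 0.001, 0.001]
[0.016, -0.01, 0.008] [0.073, -0.0, -0.157]
[0.163, 0.003, 0.076] [0.0, 0.0, 0.0]
[0.238, 0.093, 0.111] [0.0, 0.0, 0.0]
```

Request:
apply_moves(
  rows=[
    [-0.068, 0, -0.03, 0, 0, 0],
    [-0.06, -0.004, -0.026, 0.038, 0, -0.078],
    [-0.05, -0.008, -0.022, 0.075, 0, -0.157],
    [-0.05, -0.008, -0.022, 0.075, 0, -0.157],
  ],
)

```text
clock: 6.4
tcp_pos: [0.5236, -0.1259, 0.0124]
orientation: [-2.009, -1.958, -0.453]
contact_force: [-0.3, 0.2, 0.1]
grip_width: 0.06
gripper_force: 0.0
```

Request:
apply_moves(
  rows=[
    [0.033, 0, 0.0155, 0, 0, 0],
    [0.066, 0, 0.031, 0, 0, 0],
    [0.1, 0, 0.0465, 0, 0, 0],
    [0.133, 0, 0.062, 0, 0, 0],
    [0.165, 0, 0.077, 0, 0, 0],
  ],
)

```text
clock: 7.02
tcp_pos: [0.5221, -0.0851, 0.0119]
orientation: [-2.014, -1.958, -0.445]
contact_force: [-6.8, -15.9, 8.3]
grip_width: 0.0597
gripper_force: 7.8
```

Run:
```python
from h import *
where([.53,-.01,0.05])
b=np.pi/2-.028;plan([((.55,-.02,.012),b,.436)])
```

```text
top [ 0.5327 -0.0171  0.0269] 0.027 (array([-0.1253, -0.2332]), np.float64(0.055))Traceback (most recent call last):
  File "<stdin>", line 2, in <module>
  File "h.py", line 60, in where
    c=fit(s,"crate",q0);print(n,c[0].round(4),round(c[1],3),rel(c[0],F))
  File "h.py", line 43, in fit
    o=minimize(cost,q0,method="Nelder-Mead",options=dict(initial_simplex=sm,xatol=2e-4,fatol=1e-4,maxiter=150))
    res = _minimize_neldermead(fun, x0, args, callback, bounds=bounds,
                               **options)
    fsim[k] = func(sim[k])
              ~~~~^^^^^^^^
    fx = function(np.copy(x), *(wrapper_args + args))
  File "h.py", line 40, in cost
    return e/len(D)
           ~^~~~~~~
ZeroDivisionError: division by zero
```

Request:
apply_moves(
  rows=[
    [0.034, 0.016, 0.016, 0, 0, 0],
    [0.068, 0.032, 0.032, 0, 0, 0],
    [0.102, 0.048, 0.048, 0, 0, 0],
    [0.136, 0.064, 0.064, 0, 0, 0],
    [0.17, 0.08, 0.08, 0, 0, 0],
  ],
)

```text
clock: 7.85
tcp_pos: [0.543, -0.0381, 0.0114]
orientation: [-2.014, -1.956, -0.444]
contact_force: [-6.3, -14.0, 4.3]
grip_width: 0.0598
gripper_force: 7.0
```

```bash
cat >> h.py <<'E'
def where(q0):
    p=r.grab_frame("top");c=fit([p],"crate",q0);print(c[0].round(4),round(c[1],3),rel(c[0],F))
    o=r.get_obs();print(round(o["clock"],2),o["tcp_pos"].round(4),o["contact_force"].round(1),"tcp rel",rel(np.r_[o["tcp_pos"][:2],0],F)[0])
    return p
E
python3 - <<'E'
from h import *
where([.55,.03,0.])
E
```

```text
[ 0.555   0.028  -0.0293] 0.021 (array([-0.1043, -0.1875]), np.float64(-0.001))
7.95 [ 0.5438 -0.0358  0.0116] [-3.1 -6.7 -1.5] tcp rel [-0.1137 -0.2515]
```

Request:
apply_moves(
  rows=[
    [0.036, 0.014, 0.017, 0, 0, 0],
    [0.072, 0.028, 0.034, 0, 0, 0],
    [0.108, 0.042, 0.051, 0, 0, 0],
    [0.144, 0.056, 0.068, 0, 0, 0],
    [0.18, 0.07, 0.085, 0, 0, 0],
  ],
)

```text
clock: 8.57
tcp_pos: [0.5623, 0.0107, 0.0113]
orientation: [-2.015, -1.957, -0.445]
contact_force: [-5.4, -15.3, 6.1]
grip_width: 0.0597
gripper_force: 7.6
```

Request:
apply_moves(
  rows=[
    [0.036, 0.013, 0.017, 0, 0, 0],
    [0.072, 0.026, 0.034, 0, 0, 0],
    [0.1, 0.037, 0.047, 0, 0, 0],
    [0.125, 0.048, 0.058, 0, 0, 0],
    [0.145, 0.056, 0.067, 0, 0, 0],
  ],
)

```text
clock: 9.2
tcp_pos: [0.5771, 0.0506, 0.0114]
orientation: [-2.014, -1.957, -0.444]
contact_force: [-5.3, -13.8, 3.9]
grip_width: 0.06
gripper_force: 7.0
```

Run:
```python
from h import *
p=where([.59,.12,-.03])
cv2.imwrite("pics/t2.png",cv2.resize(p["pixels"][90:260,180:400,::-1],None,fx=3,fy=3))
print(fit([p],"fence",F))
```

```text
[ 0.5903  0.1167 -0.0176] 0.019 (array([-0.0715, -0.0979]), np.float64(0.01))
9.3 [0.5775 0.0519 0.0115] [-2.6 -8.8 -0.4] tcp rel [-0.0825 -0.163 ]Traceback (most recent call last):
  File "<stdin>", line 4, in <module>
  File "h.py", line 43, in fit
    o=minimize(cost,q0,method="Nelder-Mead",options=dict(initial_simplex=sm,xatol=2e-4,fatol=1e-4,maxiter=150))
    res = _minimize_neldermead(fun, x0, args, callback, bounds=bounds,
                               **options)
    fsim[k] = func(sim[k])
              ~~~~^^^^^^^^
    fx = function(np.copy(x), *(wrapper_args + args))
  File "h.py", line 40, in cost
    return e/len(D)
           ~^~~~~~~
ZeroDivisionError: division by zero
```

View pics/t2.png

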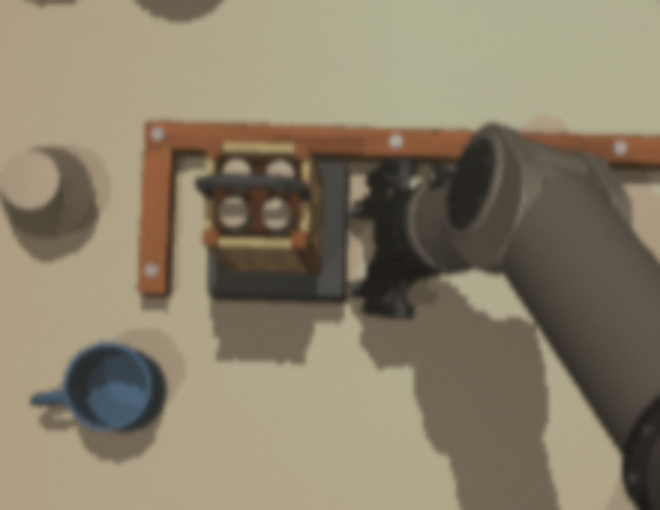

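The crop shows the shoe square to the fence, about 35 mm from the side rail (shoe edge x≈208, rail inner face x≈173) and near the far rail. The fingers lie flush on its right face and the mug is untouched.

Request:
apply_moves(
  rows=[
    [0.03, 0.012, 0.014, 0, 0, 0],
    [0.06, 0.022, 0.028, 0, 0, 0],
    [0.085, 0.032, 0.04, 0, 0, 0],
    [0.105, 0.04, 0.049, 0, 0, 0],
    [0.118, 0.04, 0.055, 0, 0, 0],
  ],
)

```text
clock: 9.98
tcp_pos: [0.5886, 0.0829, 0.0114]
orientation: [-2.015, -1.957, -0.445]
contact_force: [-2.5, -13.2, 1.9]
grip_width: 0.0598
gripper_force: 6.5
```

Run:
```python
from h import *
p=where([.6,.14,-.03])
```

```text
[ 0.6017  0.1489 -0.0083] 0.024 (array([-0.061 , -0.0654]), np.float64(0.02))
10.07 [0.5886 0.0835 0.0114] [-1.7 -9.4 -0.4] tcp rel [-0.0722 -0.131 ]
```

Request:
apply_moves(
  rows=[
    [0.006, 0, 0.003, 0, 0, 0],
    [0.012, 0, 0.006, 0, 0, 0],
    [0.012, 0, 0.006, 0, 0, 0],
  ],
)

```text
clock: 10.45
tcp_pos: [0.589, 0.0858, 0.0113]
orientation: [-2.016, -1.956, -0.446]
contact_force: [-1.7, -12.9, 1.8]
grip_width: 0.0596
gripper_force: 6.2
```

Request:
apply_moves(
  rows=[
    [0.004, 0, 0.002, 0, 0, 0],
    [0.008, 0, 0.004, 0, 0, 0],
    [0.008, 0, 0.004, 0, 0, 0],
  ],
)

```text
clock: 10.82
tcp_pos: [0.5891, 0.087, 0.0113]
orientation: [-2.017, -1.956, -0.445]
contact_force: [-3.1, -15.2, 4.2]
grip_width: 0.0597
gripper_force: 7.7
```

Request:
apply_moves(
  rows=[
    [0.004, 0, 0.002, 0, 0, 0],
    [0.008, 0, 0.004, 0, 0, 0],
    [0.008, 0, 0.004, 0, 0, 0],
  ],
)

```text
clock: 11.2
tcp_pos: [0.5892, 0.0872, 0.0112]
orientation: [-2.02, -1.956, -0.444]
contact_force: [-6.1, -20.7, 8.6]
grip_width: 0.0597
gripper_force: 10.6
```

Run:
```python
from h import *
p=where([.6,.15,-.03])
```

```text
[ 0.6022  0.1525 -0.034 ] 0.036 (array([-0.0606, -0.0617]), np.float64(-0.006))
11.3 [0.5892 0.0873 0.0112] [ -5.8 -20.7   9.1] tcp rel [-0.0718 -0.1273]
```

Request:
apply_moves(
  rows=[
    [-0.02, 0, -0.009, 0, 0, 0],
    [-0.06, 0, -0.028, 0, 0, 0],
    [-0.15, 0, -0.07, 0, 0, 0],
    [-0.25, 0, -0.115, 0, 0, 0],
    [-0.35, 0, -0.16, 0, 0, 0],
  ],
)

```text
clock: 11.92
tcp_pos: [0.5872, -0.0011, 0.0118]
orientation: [-2.007, -1.958, -0.452]
contact_force: [0.2, -0.7, 0.1]
grip_width: 0.0599
gripper_force: 0.0
```

Run:
```python
from h import *
p=where([.6,.15,-.03])
s=r.grab_frame("scene");print(s["shot"])
for n,ps in(("scene",[s]),("both",[p,s])):
    try:
        f=fit(ps,"fence",F);c=fit(ps,"crate",[.6,.15,-.03]);print(n,f,c,rel(c[0],f[0]))
    except ZeroDivisionError: print(n,"none")
a=cv2.resize(p["pixels"][110:220,200:330,::-1],None,fx=4,fy=4,interpolation=cv2.INTER_CUBIC)
b=cv2.resize(s["pixels"][110:230,310:420,::-1],None,fx=3.6,fy=3.6,interpolation=cv2.INTER_CUBIC)
b=cv2.resize(b,(int(b.shape[1]*.7),440)) if 0 else b
cv2.imwrite("pics/a3.png",np.hstack([a[:432,:400],b[:432]]))
```

```text
[ 0.6024  0.1533 -0.0102] 0.058 (array([-0.0605, -0.0609]), np.float64(0.018))
12.03 [ 0.5877 -0.0049  0.0111] [0.  0.1 0.2] tcp rel [-0.0707 -0.2195]
15
scene (array([ 0.66763842,  0.20987357, -0.03232047]), np.float64(0.288750559091568), 1) (array([0.6045892 , 0.15099925, 0.02975541]), np.float64(0.09206167608499527), 1) (array([-0.0611, -0.0609]), np.float64(0.062))
both (array([ 0.66366982,  0.21507232, -0.02246785]), np.float64(0.9260032773017883), 2) (array([0.60312424, 0.1535837 , 0.01099861]), np.float64(0.07991915941238403), 2) (array([-0.0591, -0.0628]), np.float64(0.033))
```

View pics/a3.png

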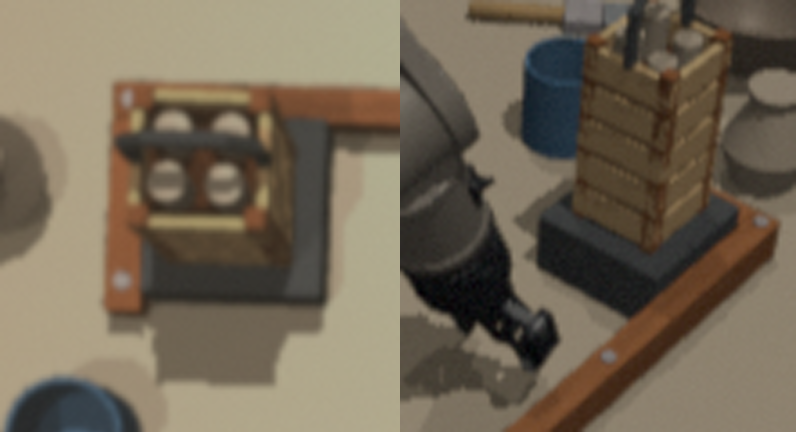

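The left half shows the shoe tight in the corner, against the side rail at x≈143 and under the far rail at y≈120. The right half shows it upright along the rail with the hand clear. The fit gives (-60.5, -60.9) mm relative to the fence and an angle of about 0.02 rad, so I'm handing in.

```bash
python3 -c "
from bench import r
print(r.hand_in())"
```

```text
the job is handed in; nothing more can be done
None
```

The crate stands upright in the fence corner, measured at about (-60.5, -60.9) mm in the fence's frame and within roughly 0.02–0.06 rad of square. The side-rail contact was felt as a force rise to about 21 N; the far-rail contact was judged from the camera fit only, with no separate press. The hand is drawn back clear and the job is handed in; no verdict was returned.

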